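# Pack the home-visit communion set

## Task

Pack the home-visit communion set into its open case on the kitchen table: stand the slim flask, the small wafer box with the cross and the two little glass cups upright in the wells made for them, one piece to a well, each set down gently rather than dropped. Leave the look-alikes standing where they are: the larger juice glass, the square essence bottle and the wide mint tin are kitchen things and do not belong to the set.

Things in the scene. Friction and masses are not known exactly. Their poses are not given: they have to be found in the camera images.
- flask: The set's flask: slim round amber glass bottle with straight sides, sloping shoulder and round steel cap, loose and upright. 38 mm in diameter up to 66 mm, cap 25 mm in diameter, 102 mm high overall, about 0.14 kg. Origin: centre of its underside; z up along its axis.
- wafer_box: The set's wafer box: small round brass box, with a small dark cross on its lid, loose and upright. 54 mm in diameter, upright side up to 31 mm, 36.5 mm high overall, about 0.12 kg. Origin: centre of its underside; z up.
- cup_a: One of the set's two identical little clear glass cups with a white rim, loose and upright, open end up. 26 mm in diameter at the foot, 31 mm at the rim, 44 mm high, about 0.045 kg. Origin: centre of its underside; z up. Either cup may go in either cup well. Taken round the outside, not by a finger inside.
- cup_b: The other little clear glass cup, identical to cup_a (26 mm foot, 31 mm rim, 44 mm high, about 0.045 kg). Origin: centre of its underside; z up.
- insert_flask: Velvet-covered insert, 114 x 86 x 34 mm (x, y, z), fixed in the open black case; three lie in a row 88 mm apart in y, in any order, same yaw. Origin: centre of its underside, z up, x away from the robot within 0.26 rad; top face at +34 mm. One round well at its centre for the flask, 52 mm wide, 26 mm deep (floor at +8 mm).
- insert_box: Velvet-covered insert, 114 x 86 x 34 mm (x, y, z), fixed in the open black case; three lie in a row 88 mm apart in y, in any order, same yaw. Origin: centre of its underside, z up, x away from the robot within 0.26 rad; top face at +34 mm. One round well at its centre for the wafer box, 70 mm wide, 14 mm deep (floor at +20 mm). Case rim at +37 mm; its lid lies flat behind, lower.
- insert_cups: Velvet-covered insert, 114 x 86 x 34 mm (x, y, z), fixed in the open black case; three lie in a row 88 mm apart in y, in any order, same yaw. Origin: centre of its underside, z up, x away from the robot within 0.26 rad; top face at +34 mm. Two round wells for the cups at x = -28 and +28 mm, y = 0, each 46 mm wide, 15 mm deep (floors at +19 mm).
- juice_glass: Look-alike of the cups, to be left: clear glass tumbler, clearly larger, 52 mm in diameter at the rim, 40 mm at the foot, 75 mm high. Loose. Origin: centre of its underside.
- essence_bottle: Look-alike of the flask, to be left: square amber glass bottle of baking essence, 46 x 46 mm, with a black cap, 90 mm high. Loose. Origin: centre of its underside.
- mint_tin: Look-alike of the wafer box, to be left: wide flat round brass tin with a plain lid, 78 mm in diameter, 23 mm high. Loose. Origin: centre of its underside.
Not all that is in view belongs to the job. What is shaped like the cup_b but brown or orange is not meant. What is shaped like the flask but purple or red is not meant.

How it is judged (in metres and radians):
At the end, for the whole second after the job is handed in: Flask, wafer box and both cups stand upright (0.15 rad) on the floors of their own wells (within 12 mm of its centre in x and y, 5 mm in height), one cup per cup well, released and at rest; juice glass, essence bottle and mint tin within 25 mm of where they stood (x of flask in the frame of insert_flask between -0.012 and 0.012 m and y of flask in the frame of insert_flask between -0.012 and 0.012 m and z of flask in the frame of insert_flask between 0.003 and 0.013 m and x of wafer_box in the frame of insert_box between -0.012 and 0.012 m and y of wafer_box in the frame of insert_box between -0.012 and 0.012 m and z of wafer_box in the frame of insert_box between 0.015 and 0.025 m and ((x of cup_a in the frame of insert_cups between 0.016 and 0.04 m and y of cup_a in the frame of insert_cups between -0.012 and 0.012 m and z of cup_a in the frame of insert_cups between 0.014 and 0.024 m and x of cup_b in the frame of insert_cups between -0.04 and -0.016 m and y of cup_b in the frame of insert_cups between -0.012 and 0.012 m and z of cup_b in the frame of insert_cups between 0.014 and 0.024 m) or (x of cup_a in the frame of insert_cups between -0.04 and -0.016 m and y of cup_a in the frame of insert_cups between -0.012 and 0.012 m and z of cup_a in the frame of insert_cups between 0.014 and 0.024 m and x of cup_b in the frame of insert_cups between 0.016 and 0.04 m and y of cup_b in the frame of insert_cups between -0.012 and 0.012 m and z of cup_b in the frame of insert_cups between 0.014 and 0.024 m)) and angle between each of flask, wafer_box, cup_a, cup_b's own z axis and vertical below 0.15 rad and linear speed of each of flask, wafer_box, cup_a, cup_b below 0.03 m/s and distance of each of juice_glass, essence_bottle, mint_tin from where it was at the start of the episode below 0.025 m); the robot touches nothing.
It fails at once if a look-alike (juice glass, essence bottle or mint tin) is moved more than 25 mm from where it stood (distance of any of juice_glass, essence_bottle, mint_tin from where it was at the start of the episode above 0.025 m).
It fails at once if a piece of the set is dropped or thrown: it moves faster than 0.6 m/s while the fingers do not touch it (a free fall of about 18 mm) ((contact force between the fingers and flask below 0.02 N and linear speed of flask above 0.6 m/s) or (contact force between the fingers and wafer_box below 0.02 N and linear speed of wafer_box above 0.6 m/s) or (contact force between the fingers and cup_a below 0.02 N and linear speed of cup_a above 0.6 m/s) or (contact force between the fingers and cup_b below 0.02 N and linear speed of cup_b above 0.6 m/s)).
It also fails if it takes over 99 s, if anything falls off the work surface, if the arm or the gripper's body presses on something with over 40 N, if the wrist force passes 120 N, or if a joint passes its speed limit or range.

## Robot

A 6-joint arm with a two-finger parallel gripper is mounted at the origin on the work surface. World frame = base frame: x ahead of the robot, y to its left, z up, the work surface at z = 0. Lengths are in mm, angles in rad, forces in N, time in s.
With the tool pointing down it reaches from about 275 to 775 mm from the base axis. Payload 14.6 kg.
Tool frame: the origin (TCP) lies between the finger pads; the fingertips stand 14 mm ahead of it and the grasp point (between the pads) lies 5 mm behind it; z points along the fingers, y is the line along which they close (so a half turn about z gives the same grasp; the last joint's range is limited). The gripper opens to 85 mm and grips with 20 to 120 N. Pads are 22 mm wide; open, the fingers measure 114 mm over their backs; the gripper's body (76 mm by 85 mm) begins 54 mm behind the grasp point. The pads swing forward as they close: fully open they stand 13 mm farther back than shut.
Start: joints at [0.98, 0.263, -0.048, 1.259, 0, 1.415], TCP at [221.626, 475.931, 245.278] pointing down, gripper open.
Joint ranges: [-2.65, 2.65], [-0.89, 1.7], [-1.18, 1.37], [-2.13, 2.11], [-1.35, 1.29], [-3.14, 3.14]. Speed limits (rad/s): [1.89, 1.89, 2.57, 2.79, 3.14, 3.14].

## Interface

Orientations are given as a rotation vector (axis times angle).
In Python, from workcell import sensors, vision, job gives the robot as it stands.
- The arm moves only by the tool send_rows, never from a script. Its argument "targets" is a list of rows, each a list of 3 entries, a list of its own where there are three numbers: the shift along the tool's x, y, z in m, then the turn, a rotation vector about the tool's x, y, z in degrees, then the finger opening in m, from 0 to 0.0854. A call has 1 to 10 rows; each row shifts and turns the commanded pose from where the row before left it, along the tool's axes as they then stand; what a row does not reach is not made up. A row lasts 1/12 s, in which the tool goes at most 41.7 mm and 7.16 degrees, less where a joint would pass 70% of its speed; a pose out of reach is approached as far as the arm can. A call with a gripper value outside its range is refused whole. The fingers move at their own pace and stop on an object; the grip force is fixed at half the most. Time passes only in rows, so rows that do not move let the fingers close. It gives the time, the measured TCP pose, the force, the opening and the grip force at its end, in the units of the state.
- sensors.get_state(): the state, without advancing time (a new reading comes with each control period).
- vision.capture(name): name is "side" or "top" or "wrist"; returns a dict with "pixels" (400x640x3 uint8, red, green, blue), "mtx" (3x3 intrinsics, pixels), "k1" (the pictures are not rectified: a ray, as slopes to the right and down, at radius r is drawn at 1 + k1 r^2 times it, then the intrinsics apply), "rvec" (rotation vector, rad) and "tvec" (3), from world to camera coordinates, as OpenCV has them. Camera axes: x right, y down, z forward; pixel columns grow to the right and rows downward; lengths in mm; the calibration is good to about 2 mm. A picture is of the moment at which its call begins. There is no depth.
- job.job_done(): hands the job in; it is judged then, once.
The state is a dict: "clock": time; "joint_positions": joint angles; "qvel": joint speeds; "joint_torque": joint torques, N m; "position": TCP position; "eef_rot": TCP orientation; "force": force on the tool from outside, world axes, zero at the start; "torque": the same for the moment, N m; "finger_gap": opening from 0.0 (shut) to 1.0 (fully open); "grasp_force": force on a finger pad.
Only numpy, scipy, OpenCV 4.12 (cv2) and the standard library are available. Lean on these libraries where they do the work, as an engineer would, in place of code of your own. Each camera call takes 0.05 s, during which the arm holds its last target. There are 200 camera calls.

## Working session

There is one attempt and no reset: what is moved stays moved. The work goes in short steps, Python scripts to look and compute and a tool call to move; the robot and the scene stay as the last step left them, time stands still between calls to the robot, and variables do not carry over. Pictures are saved under pics/ and viewed, at most 17 in all, crops included, and the job is handed in when it is done.

Besides the shell and the picture viewer there is one more tool, called after ">>>" as a command line: name --argument value ..., lists and objects as JSON in quotes. send_rows: Moves the arm, as the interface text tells. Its arguments: {"type":"object","properties":{"targets":{"type":"array","items":{"type":"array"}}},"required":["targets"]}

```bash
mkdir -p pics; cat > h.py <<'E'
import numpy as np, cv2
from workcell import sensors, vision, job
def cap(n,fn=None):
    c=vision.capture(n); c['R']=cv2.Rodrigues(np.array(c['rvec'],float))[0]; c['t']=np.array(c['tvec'],float).ravel(); c['K']=np.array(c['mtx'],float)
    if fn: cv2.imwrite('pics/'+fn,c['pixels'][:,:,::-1])
    return c
def ray(c,u,v):
    d=np.array([c['k1'],0,0,0,0],float)
    p=cv2.undistortPoints(np.array([[[u,v]]],float),c['K'],d)[0,0]
    return -c['R'].T@c['t'], c['R'].T@np.array([p[0],p[1],1])
def onplane(c,u,v,z):
    o,d=ray(c,u,v); return o+d*(z-o[2])/d[2]
def proj(c,P):
    return cv2.projectPoints(np.array([P],float),np.array(c['rvec'],float),c['t'],c['K'],np.array([c['k1'],0,0,0,0],float))[0].ravel()
def tri(obs):
    A=np.zeros((3,3));b=np.zeros(3)
    for c,u,v in obs:
        o,d=ray(c,u,v);d=d/np.linalg.norm(d);M=np.eye(3)-np.outer(d,d);A+=M;b+=M@o
    return np.linalg.solve(A,b)
E
python3 - <<'E'
from h import *
import pickle
D={n:cap(n,n+'0.png') for n in('top','side','wrist')}
pickle.dump(D,open('d0.pkl','wb'))
for n,c in D.items(): print(n,(-c['R'].T@c['t']).round(),c['K'][0,0],c['k1'])
s=sensors.get_state();print({k:s[k] for k in('clock','position','eef_rot','finger_gap','force')})
E
```

```text
top [ 321.  -12. 1144.] 480.2892433679344 -0.12211483398241409
side [  16. -625.  557.] 399.65404085122606 -0.09957223621423106
wrist [150. 511. 373.] 320.8389419534551 -0.02356616182315331
{'clock': 0.15, 'position': array([221.50572641, 475.77068081, 244.93850672]), 'eef_rot': array([-6.79014173e-01, -3.06701263e+00,  1.15544667e-03]), 'finger_gap': 1.0006234400943335, 'force': array([-0.64131994,  0.04849022, -0.96159543])}
```

View pics/top0.png

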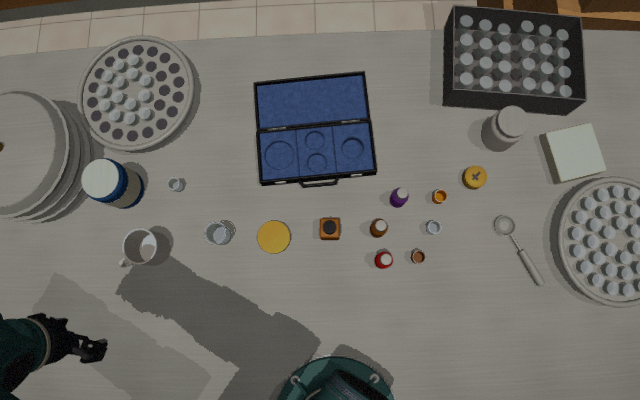

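View pics/side0.png

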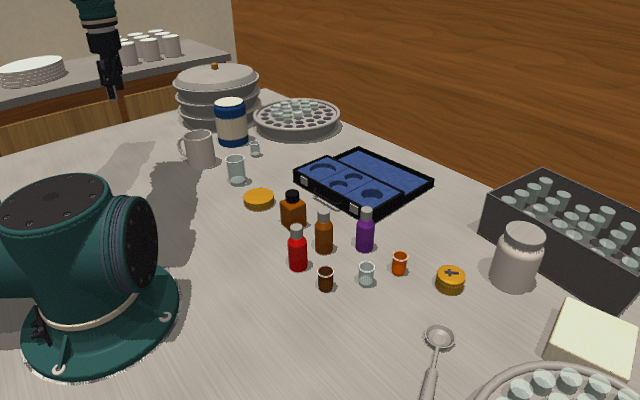

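The top view shows these pieces and their candidates:
- **Flask:** amber at (378,228). Purple (400,197) and red (384,259) are the wrong colour, and (330,229) is square.
- **Cups:** clear at (433,228) and (176,184). Orange (439,197) and brown (418,256) are the wrong colour, and (219,233) is larger.
- **Wafer box:** at (475,177), with a cross. (274,237) is the plain mint tin.
- **Case wells:** box on the left (279,155), cups in the middle (316,141)/(317,162), flask on the right (353,148).

I'll confirm these in an enlarged crop.

```bash
python3 - <<'E'
from h import *
import pickle
D=pickle.load(open('d0.pkl','rb'))
p=D['top']['pixels'][:,:,::-1]; q=D['side']['pixels'][:,:,::-1]
r=lambda a,f:cv2.resize(a,None,fx=f,fy=f,interpolation=cv2.INTER_CUBIC)
A=r(p[110:200,250:390],4); B=r(p[165:275,365:500],4)[:, :]
out=np.zeros((800,800,3),np.uint8)
A=r(p[115:190,250:383],3); B=r(p[165:275,365:498],3); C=r(q[190:300,275:475],4)[:,:800]; E=r(p[165:255,160:290],3)
im=np.zeros((600,800,3),np.uint8)
im[0:225,0:399]=A; im[0:270,400:799]=E
im[270:600,0:399]=B; im[270:600,400:800]=r(q[190:300,270:470],3)[:330,:400] 
cv2.imwrite('pics/crop1.png',im)
# masks
for n in('top','side'):
    c=D[n];hsv=cv2.cvtColor(c['pixels'],cv2.COLOR_RGB2HSV)
    for nm,lo,hi in(('blue',(105,80,40),(125,255,255)),('yel',(14,120,90),(26,255,255)),('brown',(5,100,30),(16,255,200)),):
        m=cv2.inRange(hsv,lo,hi)
        k,l,st,ce=cv2.connectedComponentsWithStats(m)
        for i in range(1,k):
            if st[i,4]>40 and not(n=='side' and ce[i][1]<60): print(n,nm,st[i],ce[i].round(1))
E
```

```text
Traceback (most recent call last):
ValueError: could not broadcast input array from shape (270,390,3) into shape (270,399,3)
```

```bash
python3 - <<'E'
from h import *
import pickle
D=pickle.load(open('d0.pkl','rb'))
p=D['top']['pixels'][:,:,::-1]; q=D['side']['pixels'][:,:,::-1]
r=lambda a,f:cv2.resize(a,None,fx=f,fy=f,interpolation=cv2.INTER_CUBIC)
im=np.zeros((600,800,3),np.uint8)
im[0:225,0:399]=r(p[115:190,250:383],3); im[0:270,400:790]=r(p[165:255,160:290],3)
im[270:600,0:399]=r(p[165:275,365:498],3); im[270:600,400:800]=r(q[190:300,285:485],3)[:330,:400] 
im[270:600,400:800]=r(q[190:300,270:470],3)[:,150:550]
cv2.imwrite('pics/crop1.png',im)
for n in('top','side'):
    c=D[n];hsv=cv2.cvtColor(c['pixels'],cv2.COLOR_RGB2HSV)
    for nm,lo,hi in(('blue',(105,80,40),(125,255,255)),('yel',(14,120,90),(26,255,255)),('brown',(5,100,30),(16,255,200)),):
        m=cv2.inRange(hsv,lo,hi)
        k,l,st,ce=cv2.connectedComponentsWithStats(m)
        for i in range(1,k):
            if st[i,4]>40 and st[i,4]<20000 and ce[i][1]>60: print(n,nm,st[i],ce[i].round(1))
E
```

```text
top blue [ 257   75  111   54 4627] [311.3 101.4]
top blue [ 259  123  115   57 5256] [315.7 151. ]
top blue [ 88 159  37  44 285] [113.4 186.4]
top yel [464 166  23  22 357] [475.4 176.4]
top yel [433 191  13  12  75] [438.8 197.1]
top yel [320 219  19  19 194] [329.  228.9]
top yel [258 221  32  32 829] [273.5 236.6]
top brown [436 190  11  11  55] [442.2 193.5]
top brown [320 218  20  22 288] [329.7 229.2]
top brown [370 219  18  19 129] [376.4 229.9]
top brown [411 251  14  12 102] [418.1 256.3]
side blue [214 101  32  18 365] [229.5 111.2]
side blue [218 135  30  13 184] [233.1 142.3]
side blue [ 338  150   91   45 1470] [383.6 171.2]
side blue [ 297  157  104   52 2345] [349.  182.1]
side yel [ 124   85   55   36 1199] [151.  101.8]
side yel [   0   99  121   58 2965] [ 55.8 126.2]
side yel [243 188  31  23 520] [257.6 198.1]
side yel [281 200  24  11 138] [292.1 204.7]
side yel [316 221  16  10 119] [323.5 225.9]
side yel [436 265  29  31 629] [450.4 279.9]
side brown [ 109   70   73   55 1042] [140.8  90.3]
side brown [   0   86  109   46 1656] [ 51.8 106. ]
side brown [100 102  11  18  43] [104.9 109.3]
side brown [280 199  27  32 603] [292.7 212.8]
side brown [315 220  18  35 562] [323.5 237.3]
side brown [392 251  15  26 298] [398.9 263.4]
side brown [318 266  15  10 109] [325.1 270.6]
side brown [318 275  15  18 204] [325.2 283.6]
```

View pics/crop1.png

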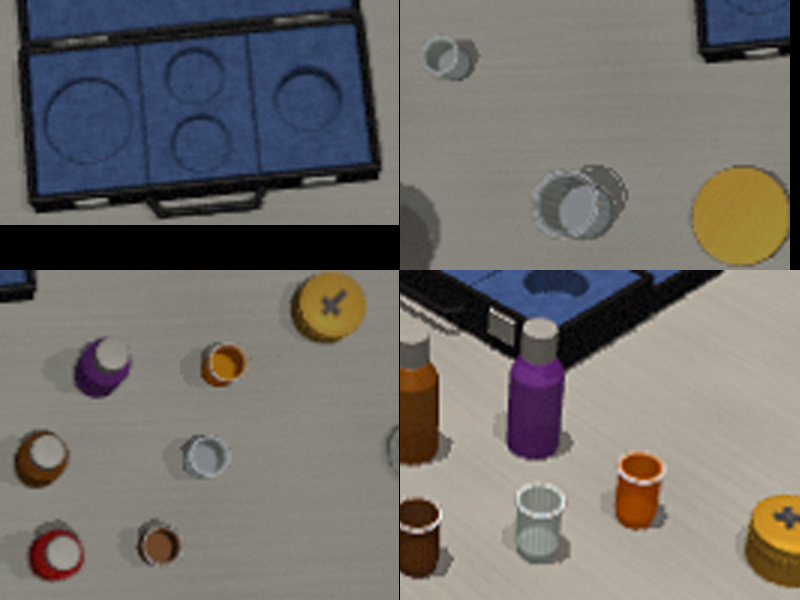

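The crop confirms the choice. The flask is the round amber one with the grey cap, the box carries the cross, the near clear cup is at (434,226) and the far clear cup at (174,183). All four wells are visible. Next I triangulate.

```bash
python3 - <<'E'
from h import *
import pickle
D=pickle.load(open('d0.pkl','rb'));T,S=D['top'],D['side']
it={'flask cap':((381,225),(323.5,212),102),'box lid':((476,176.3),(449.9,272.3),36.5),'near cup rim':((434.2,226.5),(366.7,265.7),44),'far cup rim':((174,183.4),(255.5,143.5),44),
'boxwell':((279.7,155),(323,167),34),'cupwell far':((314.7,140.3),(352,174),34),'cupwell near':((317.3,162.7),(338,184),34),'flaskwell':((352.3,147.7),(372,194),34),
'purple cap':((402.5,193),(366,209),102),'red cap':((386,257),(296,228),102),'orange rim':((439.5,196),(400,254),44),'brown rim':((418.5,256),(325,269),44),'essence':((330,229),(292,195),90),'mint':((273.5,236.6),(258,196),23)}
for n,(a,b,z) in it.items():
    print(n,tri([(T,*a),(S,*b)]).round(1),onplane(T,*a,z).round(1)[:2],onplane(S,*b,z).round(1)[:2])
hsv=cv2.cvtColor(T['pixels'],cv2.COLOR_RGB2HSV);m=cv2.inRange(hsv,(105,80,40),(125,255,255));m[:130]*=(np.arange(640)>0).astype(np.uint8)
k,l,st,ce=cv2.connectedComponentsWithStats(m);i=[j for j in range(1,k) if abs(ce[j][0]-315.7)<1 and abs(ce[j][1]-151)<1][0]
c,_=cv2.findContours((l==i).astype(np.uint8),0,2);bx=cv2.boxPoints(cv2.minAreaRect(max(c,key=len)))
W=np.array([onplane(T,*q,34)[:2] for q in bx]);print('insert corners',W.round(1),W.mean(0))
from scipy.spatial.transform import Rotation as Ro
s=sensors.get_state();print(Ro.from_rotvec(s['eef_rot']).as_matrix().round(3))
# side rim check: grey patches near flask cap and far cup
h=cv2.cvtColor(S['pixels'],cv2.COLOR_RGB2GRAY);print(h[204:224,323]);print(h[136:160,255]);print(h[143,246:266])
E
```

```text
flask cap [ 431.2 -112.    98.2] [ 430.7 -111.5] [ 427.9 -116.3]
box lid [ 546.  -348.4   35.5] [ 545.8 -348.1] [ 545.  -348.9]
near cup rim [ 430.3 -240.    44.1] [ 429.5 -239.4] [ 431.4 -240.4]
far cup rim [552.6 369.7  40.2] [549.9 369.3] [550.6 361.4]
boxwell [611.1 113.6  44.9] [612.8 115.6] [625.2 128.7]
cupwell far [642.1  30.4  48.6] [646.2  31. ] [660.1  49.1]
cupwell near [589.6  25.6  40.4] [590.8  26.1] [597.2  33.4]
flaskwell [625.1 -59.   37.2] [624.8 -58.3] [630.3 -55.9]
purple cap [ 500.3 -162.4  102. ] [ 499.9 -162. ] [ 500.7 -162.6]
red cap [ 360.  -119.1   96.6] [ 361.1 -119.3] [ 354.5 -124.4]
orange rim [ 501.8 -257.6   44.9] [ 500.2 -256.2] [ 504.9 -258. ]
brown rim [ 363.4 -199.2   46.3] [ 363.3 -199.5] [ 365.2 -197.4]
essence [428.9  -1.3  85.1] [ 4.264e+02 -2.000e-01] [426.7  -8.7]
mint [419.2 133.9  20.3] [418.9 133.6] [417.3 130.1]
insert corners [[ 670.6  168.9]
 [ 688.  -101. ]
 [ 570.8 -106.6]
 [ 553.2  157.9]] [620.66848237  29.78124725]
[[-0.907  0.422 -0.   ]
 [ 0.422  0.907 -0.001]
 [ 0.    -0.001 -1.   ]]
[ 95 153 165 158 168 165 165 168 168 164 139  76  81  84  86  80  81  81
  86 106]
[166 144 142 146 169 127 129 127 194 103 114 118 115 115 114 131 156 159
 152 111  92 101 176 170]
[ 79 102 100 168 163 104 109 124 125 127 128 117 180 186 171 170 169 168
 169 170]
```

>>> send_rows --targets '[[[0,0,0],[0,0,-6],0.085],[[0,0,0],[0,0,-6],0.085],[[0,0,0],[0,0,-6],0.085],[[0,0,0],[0,0,-6],0.085],[[0,0,0],[0,0,-6],0.085]]'

```text
clock: 0.57
position: [221.6, 475.8, 245.1]
eef_rot: [0.146, -3.138, 0.001]
force: [0.6, 0.2, 0.2]
finger_gap: 0.991
grasp_force: 0.0
```

>>> send_rows --targets '[[[-0.0318,-0.0135,0],[0,0,0],0.085],[[-0.0318,-0.0135,0],[0,0,0],0.085],[[-0.0318,-0.0135,0],[0,0,0],0.085],[[-0.0318,-0.0135,0],[0,0,0],0.085],[[-0.0318,-0.0135,0],[0,0,0],0.085],[[-0.0318,-0.0135,0],[0,0,0],0.085],[[-0.0318,-0.0135,0],[0,0,0],0.085],[[-0.0318,-0.0135,0],[0,0,0],0.085],[[-0.0318,-0.0135,0],[0,0,0],0.085],[[-0.0318,-0.0135,0],[0,0,0],0.085]]'

```text
clock: 1.4
position: [551.7, 368.4, 245.0]
eef_rot: [0.138, -3.138, 0.0]
force: [0.4, 0.3, 0.9]
finger_gap: 0.997
grasp_force: 0.0
```

>>> send_rows --targets '[[[0,0,0.0285],[0,0,0],0.085],[[0,0,0.0285],[0,0,0],0.085],[[0,0,0.0285],[0,0,0],0.085],[[0,0,0],[0,0,0],0.06]]'

```text
clock: 1.73
position: [548.2, 368.0, 154.3]
eef_rot: [0.137, -3.131, 0.005]
force: [-1.0, -0.6, -0.8]
finger_gap: 0.878
grasp_force: 0.0
```

```bash
python3 - <<'E'
from h import *
import pickle
from scipy.spatial.transform import Rotation as Ro
c=cap('wrist','w1.png');pickle.dump(c,open('w1.pkl','wb'))
s=sensors.get_state();print(s['clock'],s['position'],s['joint_positions'].round(2),s['force'],s['finger_gap']);print(Ro.from_rotvec(s['eef_rot']).as_matrix().round(3))
print(proj(c,[550,369,44]))
E
```

```text
1.7833 [548.91068668 368.56207003 157.59204933] [ 0.47  0.54  0.15  1.19 -0.    0.38] [-0.38356818  0.22382209  0.9655877 ] 0.797650863298867
[[-0.996 -0.088 -0.005]
 [-0.088  0.996 -0.002]
 [ 0.005 -0.002 -1.   ]]
[320.83351856 205.45083924]
```

View pics/w1.png

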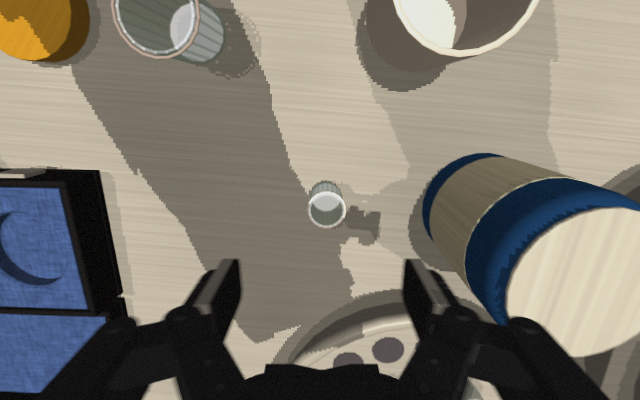

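The wrist view shows the far cup's rim at (327,210), the jar right of it at (430+), and the tray behind at row 290+. Both leave room for the fingers.

```bash
python3 - <<'E'
from h import *
import pickle
c=pickle.load(open('w1.pkl','rb'));D=pickle.load(open('d0.pkl','rb'))
print(onplane(c,327,210,44),tri([(c,327,210),(D['top'],174,183.4),(D['side'],254.5,142)]),tri([(c,327,210),(D['top'],174,183.4)]))
g=c['pixels'].astype(int).sum(2)[185:232,300:350]
print(sensors.get_state()['position'])
E
```

```text
[553.34535474 374.17947773  44.        ] [552.21502448 371.87572589  43.86393659] [553.99018128 373.58825058  35.26490512]
[548.91068668 368.56207003 157.59204933]
```

>>> send_rows --targets '[[[-0.0033,0.0032,0.03],[0,0,0],0.06],[[0,0,0.035],[0,0,0],0.06],[[0,0,0.03],[0,0,0],0.06],[[0,0,0.018],[0,0,0],0.06],[[0,0,0.01],[0,0,0],0.06],[[0,0,0],[0,0,0],0.06],[[0,0,0],[0,0,0],0.06]]'

```text
clock: 2.37
position: [554.0, 373.3, 38.4]
eef_rot: [-0.138, 3.137, 0.001]
force: [0.1, 0.1, 0.5]
finger_gap: 0.705
grasp_force: 0.0
```

```bash
python3 - <<'E'
from h import *
c=cap('wrist','w2.png');s=sensors.get_state();print(s['position'],s['finger_gap'],s['force'])
E
```

```text
[554.26738104 373.40742714  38.84633682] 0.7033451784377731 [0.24701335 0.96478406 0.90377756]
```

View pics/w2.png

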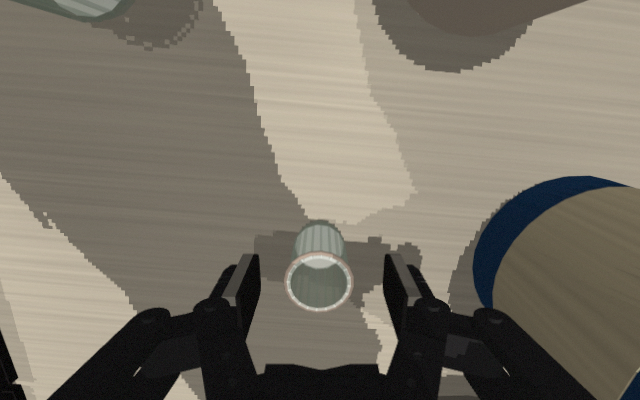

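The cup sits centred between the pads at (320,280). I lower 4 mm more and close.

>>> send_rows --targets '[[[0,0,0.004],[0,0,0],0.045],[[0,0,0],[0,0,0],0.02],[[0,0,0],[0,0,0],0.02],[[0,0,0],[0,0,0],0.02],[[0,0,0],[0,0,0],0.02],[[0,0,0],[0,0,0],0.02],[[0,0,0],[0,0,0],0.02]]'

```text
clock: 3.0
position: [553.7, 372.8, 33.7]
eef_rot: [-0.138, 3.137, 0.0]
force: [-0.7, -2.7, 5.0]
finger_gap: 0.331
grasp_force: 58.8
```

>>> send_rows --targets '[[[0,0,-0.01],[0,0,0],0.02],[[0,0,-0.025],[0,0,0],0.02],[[0,0,-0.03],[0,0,0],0.02],[[0,0,-0.025],[0,0,0],0.02],[[0,0,0],[0,0,0],0.02]]'

```text
clock: 3.42
position: [555.1, 373.8, 128.8]
eef_rot: [-0.138, 3.132, 0.005]
force: [0.6, 0.3, -0.1]
finger_gap: 0.33
grasp_force: 59.2
```

>>> send_rows --targets '[[[-0.0062,-0.0349,0],[0,0,0],0.02],[[-0.0062,-0.0349,0],[0,0,0],0.02],[[-0.0062,-0.0349,0],[0,0,0],0.02],[[-0.0062,-0.0349,0],[0,0,0],0.02],[[-0.0062,-0.0349,0],[0,0,0],0.02],[[-0.0062,-0.0349,0],[0,0,0],0.02],[[-0.0062,-0.0349,0],[0,0,0],0.02],[[-0.0062,-0.0349,0],[0,0,0],0.02],[[-0.0062,-0.0349,0],[0,0,0],0.02],[[-0.0062,-0.0349,0],[0,0,0],0.02]]'

```text
clock: 4.25
position: [645.8, 28.9, 123.4]
eef_rot: [-0.138, 3.138, 0.0]
force: [1.4, 1.6, -0.9]
finger_gap: 0.331
grasp_force: 59.3
```

>>> send_rows --targets '[[[0,0,0],[0,0,0],0.02],[[0,0,0],[0,0,0],0.02],[[0,0,0],[0,0,0],0.02]]'

```text
clock: 4.5
position: [645.5, 30.7, 123.0]
eef_rot: [0.137, -3.139, -0.0]
force: [1.3, 0.4, -0.8]
finger_gap: 0.331
grasp_force: 59.3
```

```bash
python3 - <<'E'
from h import *
import pickle
c=cap('wrist','w3.png');pickle.dump(c,open('w3.pkl','wb'));s=sensors.get_state();print(s['position'],s['finger_gap'],s['force'],s['joint_positions'].round(2))
for p in([646,31,34],[591,26,34],[612,116,34],[625.5,-58.7,34]):print(proj(c,p))
E
```

```text
[645.35867789  31.31075668 123.02716156] 0.3320470718997733 [-0.53504325  0.88733561 -0.50756252] [-0.08  0.52  0.03  1.08  0.   -0.17]
[319.48665792 212.27535326]
[319.03128903 134.56951268]
[444.94049167 176.53879739]
[193.65707508 174.18072947]
```

View pics/w3.png

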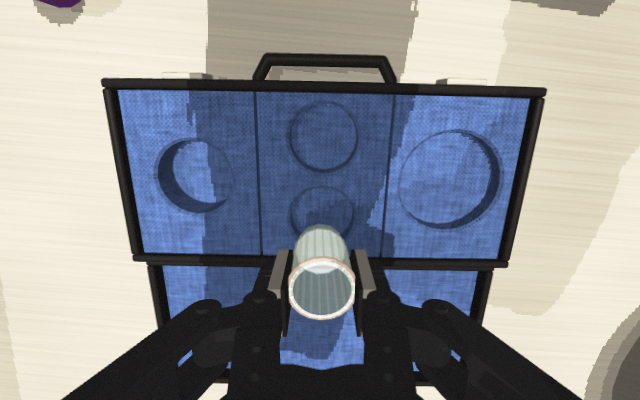

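The wrist view over the case shows the near cup well at (323,136), the flask well at (194,175) and the box well at (450,179), each within 5 px of prediction. The cup is held upright above the far well. I lower it.

>>> send_rows --targets '[[[-0.0005,0.0007,0.02],[0,0,0],0.02],[[0,0,0.02],[0,0,0],0.02],[[0,0,0.015],[0,0,0],0.02],[[0,0,0.007],[0,0,0],0.02],[[0,0,0],[0,0,0],0.02],[[0,0,0],[0,0,0],0.02]]'

```text
clock: 5.05
position: [646.1, 32.0, 61.3]
eef_rot: [-0.139, 3.138, 0.0]
force: [0.0, -0.6, 0.6]
finger_gap: 0.334
grasp_force: 59.3
```

```bash
python3 - <<'E'
from h import *
import pickle
c=pickle.load(open('w3.pkl','rb'));D=pickle.load(open('d0.pkl','rb'))
for a,b in(((279.7,155),(450,179)),((317.3,162.7),(323,136)),((352.3,147.7),(194,175))): print(tri([(c,*b),(D['top'],*a)]),onplane(c,*b,34))
print(sensors.get_state()['position'])
E
```

```text
[610.07577809 114.22972465  46.69381275] [613.42831192 119.91768604  34.        ]
[593.0028669   27.64285708  24.1861688 ] [591.71063406  28.7254506   34.        ]
[625.3698689  -58.30304709  34.29431805] [626.06806425 -58.48104907  34.        ]
[646.06977685  32.03217558  61.29799986]
```

>>> send_rows --targets '[[[0,0,0.004],[0,0,0],0.02],[[0,0,0.002],[0,0,0],0.02],[[0,0,0.001],[0,0,0],0.02],[[0,0,0],[0,0,0],0.02],[[0,0,0],[0,0,0],0.02]]'

```text
clock: 5.47
position: [647.6, 31.5, 57.5]
eef_rot: [-0.138, 3.133, -0.0]
force: [-7.2, 1.0, 32.1]
finger_gap: 0.332
grasp_force: 61.9
```

>>> send_rows --targets '[[[0,0,0.001],[0,0,0],0.02],[[0,0,0.001],[0,0,0],0.02],[[0,0,0],[0,0,0],0.02]]'

```text
clock: 5.72
position: [648.2, 31.4, 57.3]
eef_rot: [-0.138, 3.131, -0.001]
force: [-12.9, 0.8, 53.3]
finger_gap: 0.328
grasp_force: 63.7
```

>>> send_rows --targets '[[[0,0,-0.002],[0,0,0],0.02],[[0,0,-0.0015],[0,0,0],0.02],[[0,0,0],[0,0,0],0.02],[[0,0,0],[0,0,0],0.02]]'

```text
clock: 6.05
position: [647.4, 31.3, 57.5]
eef_rot: [-0.138, 3.135, -0.001]
force: [-2.5, -0.5, 17.6]
finger_gap: 0.33
grasp_force: 60.6
```

```bash
python3 - <<'E'
from h import *
c=cap('wrist');d=cap('side')
r=lambda a,f:cv2.resize(a,None,fx=f,fy=f,interpolation=cv2.INTER_CUBIC)
im=np.zeros((600,800,3),np.uint8);im[:320,:512]=r(c['pixels'],.8);im[320:600,:560]=r(d['pixels'][140:210,290:430],4)
cv2.imwrite('pics/c4.png',im[:,:,::-1])
E
```

```text
(no output)
```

View pics/c4.png

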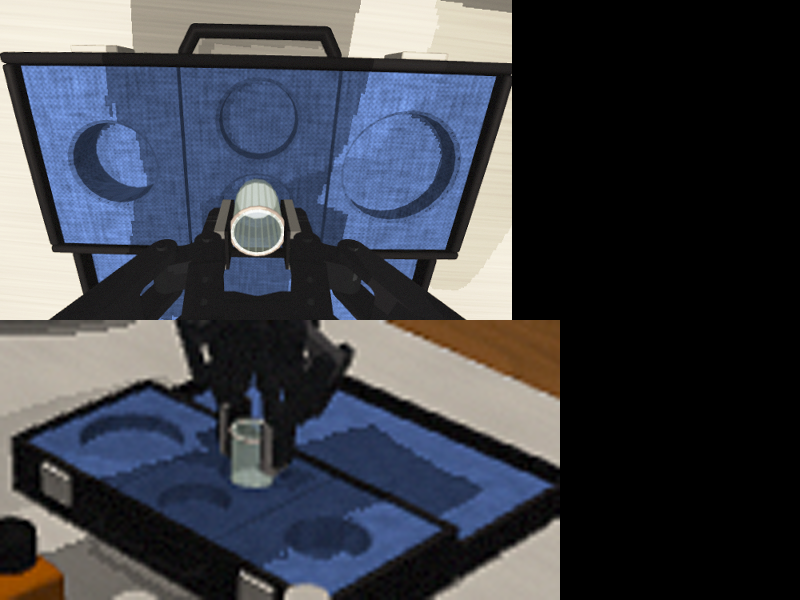

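The cup stands in or over the far well, with the well arc visible around its foot at (255,180) in the crop. I check its height numerically from the side view.

```bash
python3 - <<'E'
from h import *
d=cap('side');c=cap('wrist')
p=sensors.get_state()['position'];print(p)
for b in (19,24,34): print(b,'rim',proj(d,[p[0],p[1],b+44]),'foot front',proj(d,[p[0],p[1],b]),'wrist rim',proj(c,[p[0],p[1],b+44]),'foot',proj(c,[p[0],p[1],b]))
print(proj(d,[612.5,117,34]),proj(d,[591.5,27.5,34]),proj(d,[626,-58.5,34]),proj(d,[612.5,117,40]),proj(d,[591.5,27.5,40]),proj(d,[626,-58.5,40]))
E
```

```text
[647.32620817  31.3304999   57.44227538]
19 rim [353.38163792 168.3522458 ] foot front [352.78804564 183.01825161] wrist rim [317.89023176 284.35643892] foot [318.68378689 241.3318127 ]
24 rim [353.45026505 166.6442091 ] foot front [352.85456848 181.3841239 ] wrist rim [317.7698065  290.89332489] foot [318.61214277 245.21258116]
34 rim [353.58824035 163.202219  ] foot front [352.98832838 178.09116056] wrist rim [317.5024931  305.41090711] foot [318.45688466 253.62493561]
[322.09211163 170.00233624] [337.83268296 185.65393405] [371.50213082 195.02297298] [322.07928827 168.05613144] [337.86868734 183.62129699] [371.65097437 192.9441902 ]
```

The rim height matches the cup's foot at about 23 mm, close to the floor, so it is in the well. I unload, release and retreat.

>>> send_rows --targets '[[[0,0,-0.0015],[0,0,0],0.02],[[0,0,0],[0,0,0],0.03],[[0,0,0],[0,0,0],0.04],[[0,0,0],[0,0,0],0.055],[[0,0,0],[0,0,0],0.06],[[0,0,-0.02],[0,0,0],0.06],[[0,0,-0.03],[0,0,0],0.06],[[0,0,-0.035],[0,0,0],0.07],[[0,0,0],[0,0,0],0.08]]'

```text
clock: 7.0
position: [648.3, 31.2, 147.8]
eef_rot: [-0.138, 3.131, -0.001]
force: [0.8, -0.4, 1.3]
finger_gap: 0.929
grasp_force: 0.0
```

```bash
python3 - <<'E'
from h import *
c=cap('wrist');d=cap('side');s=sensors.get_state();print(s['clock'],s['position'],s['finger_gap'])
r=lambda a,f:cv2.resize(a,None,fx=f,fy=f,interpolation=cv2.INTER_CUBIC)
im=np.zeros((600,800,3),np.uint8);im[:320,:512]=r(c['pixels'],.8);im[320:600,:560]=r(d['pixels'][140:210,290:430],4)
cv2.imwrite('pics/c5.png',im[:,:,::-1])
for b in (19,22,34): print(proj(c,[647,32,b+44]),proj(c,[647,32,b]))
E
```

```text
7.1 [646.78545931  31.27203673 142.91628242] 0.9328870974289329
[320.61767503 211.0304441 ] [320.77814555 192.82766251]
[320.60456072 212.51851211] [320.76880355 193.88707462]
[320.5486032  218.86873935] [320.72934743 198.36191439]
```

View pics/c5.png

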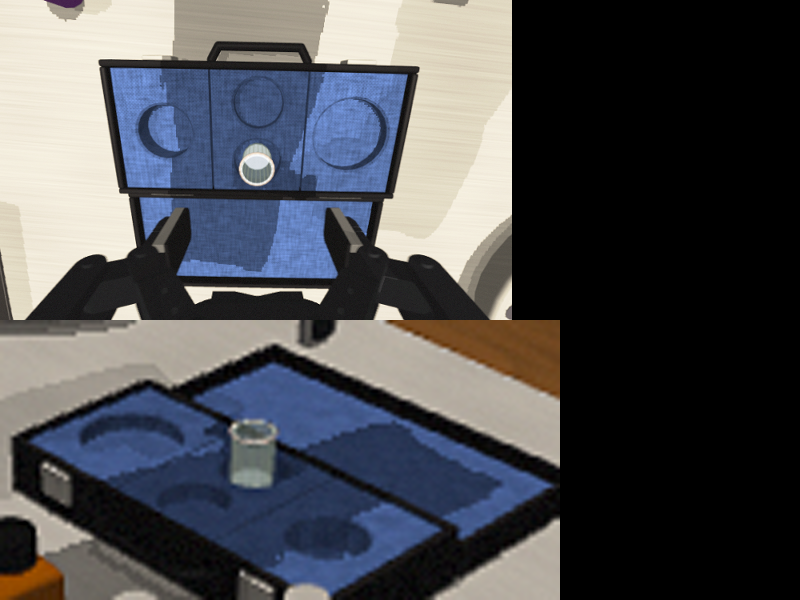

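The first cup stands in the far well, with its rim at (321,211) in the wrist frame. Next is the wafer box.

>>> send_rows --targets '[[[0.0134,-0.0369,0],[0,0,0],0.085],[[0.0134,-0.0369,0],[0,0,0],0.085],[[0.0134,-0.0369,0],[0,0,0],0.085],[[0.0134,-0.0369,0],[0,0,0],0.085],[[0.0134,-0.0369,0],[0,0,0],0.085],[[0.0134,-0.0369,0],[0,0,0],0.085],[[0.0134,-0.0369,0],[0,0,0],0.085],[[0.0134,-0.0369,0],[0,0,0],0.085],[[0.0134,-0.0369,0],[0,0,0],0.085],[[0.0134,-0.0369,0],[0,0,0],0.085]]'

```text
clock: 7.93
position: [543.6, -349.5, 140.4]
eef_rot: [0.138, -3.137, -0.002]
force: [0.3, 0.1, 0.5]
finger_gap: 0.996
grasp_force: 0.0
```

>>> send_rows --targets '[[[0,0,0],[0,0,0],0.085],[[0,0,0],[0,0,0],0.085]]'

```text
clock: 8.1
position: [543.7, -349.5, 140.1]
eef_rot: [0.133, -3.137, -0.002]
force: [-0.7, 0.4, -0.3]
finger_gap: 0.998
grasp_force: 0.0
```

```bash
python3 - <<'E'
from h import *
from scipy.spatial.transform import Rotation as Ro
c=cap('wrist','w6.png');s=sensors.get_state();print(s['clock'],s['position'],s['finger_gap'],Ro.from_rotvec(s['eef_rot']).as_matrix().round(3)[:2].tolist())
hsv=cv2.cvtColor(c['pixels'],cv2.COLOR_RGB2HSV);m=cv2.inRange(hsv,(18,120,120),(28,255,255))
k,l,st,ce=cv2.connectedComponentsWithStats(m)
for i in range(1,k):
    if st[i,4]>200: print(st[i],ce[i])
print(proj(c,[546,-348,36.5]))
E
```

```text
8.15 [ 544.201753   -348.13333785  140.41363963] 0.9956524080621261 [[-0.996, -0.086, -0.002], [-0.086, 0.996, 0.002]]
[ 289  179   60   30 1139] [318.38279192 192.96927129]
[320.8893201 208.1696306]
```

View pics/w6.png

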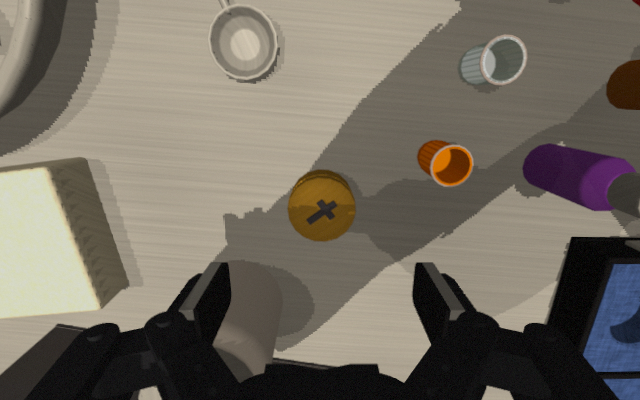

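The cross is at (322,210), so the box is at about (547,-347.5). The jar base near (255,295) comes close to the gripper body, so I turn the tool 42° to face it with the flat side and then descend.

>>> send_rows --targets '[[[0,0,0],[0,0,6],0.085],[[0,0,0],[0,0,6],0.085],[[0,0,0],[0,0,6],0.085],[[0,0,0],[0,0,6],0.085],[[0,0,0],[0,0,6],0.085],[[0,0,0],[0,0,6],0.085],[[0,0,0],[0,0,6],0.085],[[0,0,0],[0,0,0],0.085]]'

```text
clock: 8.82
position: [545.2, -346.3, 141.3]
eef_rot: [-1.001, -2.977, -0.001]
force: [0.3, 0.0, 0.0]
finger_gap: 0.998
grasp_force: 0.0
```

```bash
python3 - <<'E'
from h import *
from scipy.spatial.transform import Rotation as Ro
c=cap('wrist','w7.png');s=sensors.get_state();R=Ro.from_rotvec(s['eef_rot']).as_matrix();print(s['position'],R.round(3).tolist())
hsv=cv2.cvtColor(c['pixels'],cv2.COLOR_RGB2HSV);m=cv2.inRange(hsv,(14,120,60),(28,255,255));m[:, :200]=0;m[:,440:]=0
k,l,st,ce=cv2.connectedComponentsWithStats(m)
for i in range(1,k):
    if st[i,4]>200: print(st[i],ce[i])
print('to go tool mm',R.T@(np.array([547,-347.5,30])-s['position']))
E
```

```text
[ 545.19520796 -346.54015199  141.35572614] [[-0.801, 0.599, -0.001], [0.599, 0.801, 0.001], [0.001, 0.0, -1.0]]
[ 365   64   43   46 1165] [383.09613734  86.97682403]
[ 287  169   68   71 3495] [320.54678112 204.24778255]
to go tool mm [ -2.11972613   0.29190647 111.35393068]
```

View pics/w7.png

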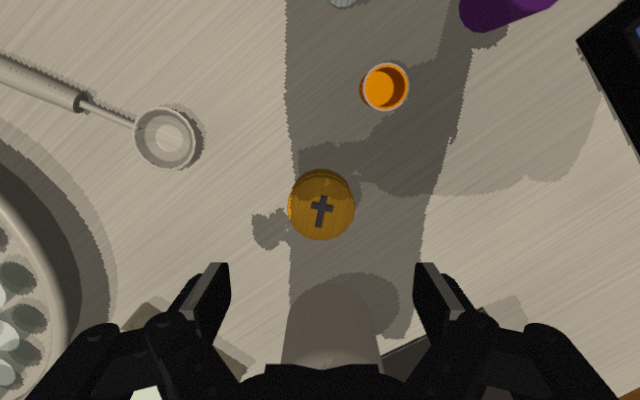

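The box is centred at (321,210) with the jar directly behind it, its near edge at about row 288, which is clear. I descend and grip.

>>> send_rows --targets '[[[-0.002,0,0.03],[0,0,0],0.085],[[0,0,0.035],[0,0,0],0.085],[[0,0,0.025],[0,0,0],0.085],[[0,0,0.014],[0,0,0],0.085],[[0,0,0.006],[0,0,0],0.085],[[0,0,0],[0,0,0],0.085],[[0,0,0],[0,0,0],0.085]]'

```text
clock: 9.45
position: [546.9, -349.0, 32.4]
eef_rot: [0.993, 2.98, -0.0]
force: [0.7, -0.7, 0.5]
finger_gap: 0.996
grasp_force: 0.0
```

>>> send_rows --targets '[[[0,0,0],[0,0,0],0.07],[[0,0,0],[0,0,0],0.045],[[0,0,0],[0,0,0],0.045],[[0,0,0],[0,0,0],0.045],[[0,0,0],[0,0,0],0.045],[[0,0,0],[0,0,0],0.045]]'

```text
clock: 9.95
position: [547.0, -349.5, 33.3]
eef_rot: [0.995, 2.978, -0.001]
force: [-1.8, 2.7, 10.9]
finger_gap: 0.594
grasp_force: 61.3
```

>>> send_rows --targets '[[[0,0,-0.008],[0,0,0],0.045],[[0,0,-0.02],[0,0,0],0.045],[[0,0,-0.03],[0,0,0],0.045],[[0,0,-0.03],[0,0,0],0.045],[[0,0,-0.01],[0,0,0],0.045],[[0,0,0],[0,0,0],0.045]]'

```text
clock: 10.45
position: [547.6, -350.1, 133.1]
eef_rot: [0.994, 2.975, -0.003]
force: [-0.1, -0.2, -1.1]
finger_gap: 0.601
grasp_force: 63.0
```

>>> send_rows --targets '[[[0,0,0],[0,0,6],0.045],[[0,0,0],[0,0,6],0.045],[[0,0,0],[0,0,6],0.045],[[0,0,0],[0,0,6],0.045],[[0,0,0],[0,0,6],0.045],[[0,0,0],[0,0,6],0.045],[[0,0,0],[0,0,6],0.045],[[0,0,0],[0,0,6],0.045],[[0,0,0],[0,0,0],0.045]]'

```text
clock: 11.2
position: [546.0, -348.8, 128.4]
eef_rot: [-2.126, -2.31, 0.0]
force: [0.2, 0.9, -2.1]
finger_gap: 0.598
grasp_force: 63.0
```

```bash
cat > go.py <<'E'
from h import *
import sys
from scipy.spatial.transform import Rotation as Ro
s=sensors.get_state();R=Ro.from_rotvec(s['eef_rot']).as_matrix();print(s['clock'],s['position'],s['joint_positions'].round(2),s['finger_gap'],R.round(3)[:2,:2].tolist())
print('to go tool mm',R.T@(np.array(eval(sys.argv[1]))-s['position']))
E
python3 go.py 612.5,117,130
```

```text
11.2 [ 546.01890792 -348.82268716  128.39793328] [-0.69  0.53  0.05  1.1   0.    0.79] 0.5983478102144408 [[-0.083, 0.997], [0.997, 0.083]]
to go tool mm [458.72150934 104.81604065  -1.11918741]
```

>>> send_rows --targets '[[[0.0382,0.0087,0],[0,0,0],0.045],[[0.0382,0.0087,0],[0,0,0],0.045],[[0.0382,0.0087,0],[0,0,0],0.045],[[0.0382,0.0087,0],[0,0,0],0.045],[[0.0382,0.0087,0],[0,0,0],0.045],[[0.0382,0.0087,0],[0,0,0],0.045],[[0.0382,0.0087,0],[0,0,0],0.045],[[0.0382,0.0087,0],[0,0,0],0.045],[[0.0382,0.0087,0],[0,0,0],0.045],[[0.0382,0.0087,0],[0,0,0],0.045]]'

```text
clock: 12.03
position: [599.2, 40.9, 129.0]
eef_rot: [-2.117, -2.321, 0.001]
force: [0.9, -0.1, -1.0]
finger_gap: 0.594
grasp_force: 63.0
```

>>> send_rows --targets '[[[0.0382,0.0087,0],[0,0,0],0.045],[[0.0382,0.0087,0],[0,0,0],0.045],[[0,0,0],[0,0,0],0.045],[[0,0,0],[0,0,0],0.045],[[0,0,0],[0,0,0],0.045]]'

```text
clock: 12.45
position: [609.9, 116.5, 129.0]
eef_rot: [-2.118, -2.319, 0.002]
force: [-0.3, -0.9, -0.7]
finger_gap: 0.595
grasp_force: 63.0
```

```bash
python3 go.py 612.5,117,58;python3 -c "
from h import *
c=cap('wrist','w8.png')"
```

```text
12.45 [609.90166719 116.47348906 129.02520509] [ 0.06  0.48 -0.03  1.06 -0.    1.54] 0.5949070581326158 [[-0.091, 0.996], [0.996, 0.091]]
to go tool mm [ 0.3046588   2.71766831 71.02203719]
```

View pics/w8.png

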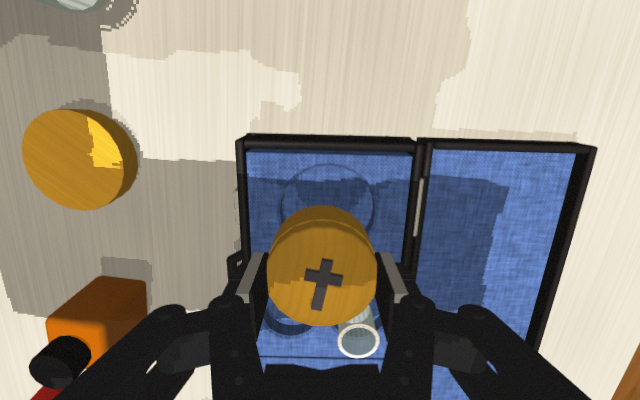

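The box is held level, with its lid at (322,268), over the box well at (327,209). The well lies about 3.5 mm to the right. I shift and lower.

>>> send_rows --targets '[[[0.0008,0.0035,0.015],[0,0,0],0.045],[[0,0,0.025],[0,0,0],0.045],[[0,0,0.015],[0,0,0],0.045],[[0,0,0.01],[0,0,0],0.045],[[0,0,0.004],[0,0,0],0.045],[[0,0,0],[0,0,0],0.045],[[0,0,0],[0,0,0],0.045]]'

```text
clock: 13.08
position: [614.1, 117.2, 61.4]
eef_rot: [2.122, 2.316, 0.001]
force: [0.1, -0.1, -0.7]
finger_gap: 0.593
grasp_force: 63.0
```

>>> send_rows --targets '[[[0,0,0.001],[0,0,0],0.045],[[0,0,0.001],[0,0,0],0.045],[[0,0,0],[0,0,0],0.045],[[0,0,0],[0,0,0],0.045]]'

```text
clock: 13.42
position: [613.9, 117.7, 59.1]
eef_rot: [2.121, 2.317, 0.0]
force: [0.8, 0.6, -1.6]
finger_gap: 0.595
grasp_force: 63.0
```

>>> send_rows --targets '[[[0,0,0.001],[0,0,0],0.045],[[0,0,0.001],[0,0,0],0.045],[[0,0,0],[0,0,0],0.045],[[0,0,0],[0,0,0],0.045]]'

```text
clock: 13.75
position: [614.0, 117.8, 58.3]
eef_rot: [2.121, 2.316, 0.002]
force: [-6.0, 0.1, 19.0]
finger_gap: 0.598
grasp_force: 65.0
```

>>> send_rows --targets '[[[0,0,0.001],[0,0,0],0.045],[[0,0,0],[0,0,0],0.045],[[0,0,0],[0,0,0],0.045]]'

```text
clock: 14.0
position: [614.0, 117.8, 58.2]
eef_rot: [2.12, 2.316, 0.002]
force: [-9.9, -0.4, 31.4]
finger_gap: 0.599
grasp_force: 66.4
```

>>> send_rows --targets '[[[0,0,-0.0015],[0,0,0],0.045],[[0,0,-0.001],[0,0,0],0.045],[[0,0,0],[0,0,0],0.055],[[0,0,0],[0,0,0],0.062],[[0,0,0],[0,0,0],0.07],[[0,0,0],[0,0,0],0.07],[[0,0,-0.02],[0,0,0],0.07],[[0,0,-0.03],[0,0,0],0.07],[[0,0,-0.03],[0,0,0],0.07],[[0,0,0],[0,0,0],0.07]]'

```text
clock: 14.83
position: [615.9, 117.9, 143.5]
eef_rot: [2.118, 2.313, 0.008]
force: [1.2, 0.5, 0.6]
finger_gap: 0.819
grasp_force: 0.0
```

>>> send_rows --targets '[[[0,0,0],[0,0,-6],0.07],[[0,0,0],[0,0,-6],0.07],[[0,0,0],[0,0,-6],0.07],[[0,0,0],[0,0,-6],0.07],[[0,0,0],[0,0,-6],0.07],[[0,0,0],[0,0,-6],0.07],[[0,0,0],[0,0,-6],0.07],[[0,0,0],[0,0,-6],0.07],[[0,0,0],[0,0,-6],0.07]]'

```text
clock: 15.58
position: [613.8, 117.7, 138.0]
eef_rot: [-0.831, -3.03, -0.0]
force: [-0.5, 0.2, 0.3]
finger_gap: 0.821
grasp_force: 0.0
```

>>> send_rows --targets '[[[0,0,0],[0,0,-6],0.07],[[0,0,0],[0,0,-6],0.07],[[0,0,0],[0,0,-6],0.07],[[0,0,0],[0,0,-6],0.07],[[0,0,0],[0,0,-6],0.07],[[0,0,0],[0,0,-6],0.07],[[0,0,0],[0,0,0],0.07]]'

```text
clock: 16.17
position: [613.7, 117.7, 138.0]
eef_rot: [0.146, -3.138, 0.0]
force: [-0.6, -0.8, -0.0]
finger_gap: 0.824
grasp_force: 0.0
```

```bash
python3 go.py 430.5,-239.7,150;python3 -c "
from h import *
c=cap('wrist','w9.png');print(proj(c,[613.5,117.5,60.5]))"
```

```text
16.1667 [613.72697244 117.69075308 138.02451478] [ 0.06  0.48 -0.    1.09 -0.   -0.03] 0.8238017464583406 [[-0.996, -0.093], [-0.093, 0.996]]
to go tool mm [ 215.53928523 -338.88652692  -11.93417197]
[318.88119218 216.89304401]
```

View pics/w9.png

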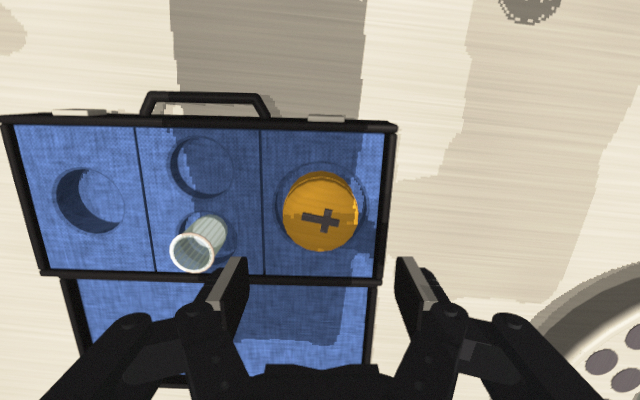

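The box sits in its well, lid at (320,215) inside the rim centred on (322,208). Next is the near cup.

>>> send_rows --targets '[[[0.0196,-0.0308,-0.005],[0,0,0],0.07],[[0.0196,-0.0308,-0.005],[0,0,0],0.07],[[0.0196,-0.0308,-0.002],[0,0,0],0.07],[[0.0196,-0.0308,0],[0,0,0],0.07],[[0.0196,-0.0308,0],[0,0,0],0.07],[[0.0196,-0.0308,0],[0,0,0],0.07],[[0.0196,-0.0308,0],[0,0,0],0.07],[[0.0196,-0.0308,0],[0,0,0],0.07],[[0.0196,-0.0308,0],[0,0,0],0.07],[[0.0196,-0.0308,0],[0,0,0],0.07]]'

```text
clock: 17.05
position: [444.4, -207.7, 150.4]
eef_rot: [-0.131, 3.139, -0.0]
force: [1.5, -0.2, 0.1]
finger_gap: 0.824
grasp_force: 0.0
```

>>> send_rows --targets '[[[0.0196,-0.0308,0],[0,0,0],0.07],[[0,0,0],[0,0,0],0.07],[[0,0,0],[0,0,0],0.07],[[0,0,0],[0,0,0],0.07]]'

```text
clock: 17.38
position: [428.7, -238.5, 150.2]
eef_rot: [-0.133, 3.139, 0.0]
force: [-0.7, -0.8, 0.3]
finger_gap: 0.814
grasp_force: 0.0
```

```bash
python3 go.py 430.5,-239.7,35;python3 -c "
from h import *
c=cap('wrist','w10.png');print(proj(c,[430.5,-239.7,44]))"
```

```text
17.3833 [ 428.69621823 -238.51068326  150.22151283] [-0.67  0.26 -0.33  0.99  0.   -0.76] 0.8135014265780031 [[-0.996, -0.085], [-0.085, 0.996]]
to go tool mm [ -1.68859633  -1.37236146 115.22122368]
[317.58324077 206.00479153]
```

View pics/w10.png

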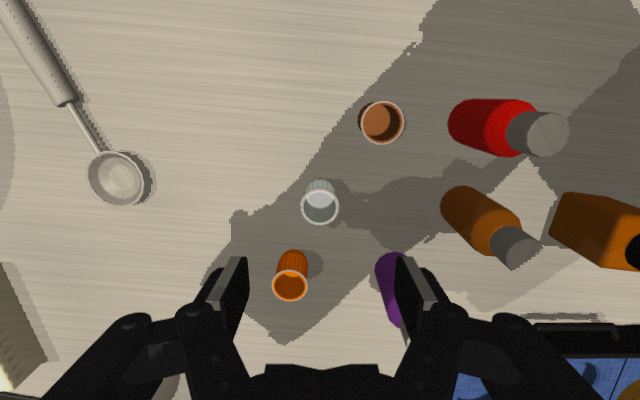

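The clear cup's rim is at (320,207), within 2 mm of prediction. The orange (290,275) and purple (390,290) decoys are clear of the fingers.

>>> send_rows --targets '[[[-0.0023,0,0.03],[0,0,0],0.06],[[0,0,0.035],[0,0,0],0.06],[[0,0,0.028],[0,0,0],0.06],[[0,0,0.015],[0,0,0],0.06],[[0,0,0.007],[0,0,0],0.06],[[0,0,0],[0,0,0],0.06],[[0,0,0],[0,0,0],0.05]]'

```text
clock: 18.02
position: [431.6, -238.1, 35.8]
eef_rot: [-0.139, 3.138, -0.0]
force: [-0.3, -0.2, 0.9]
finger_gap: 0.593
grasp_force: 0.0
```

>>> send_rows --targets '[[[0,0,0],[0,0,0],0.02],[[0,0,0],[0,0,0],0.02],[[0,0,0],[0,0,0],0.02],[[0,0,0],[0,0,0],0.02],[[0,0,0],[0,0,0],0.02],[[0,0,0],[0,0,0],0.02]]'

```text
clock: 18.52
position: [431.8, -239.1, 36.6]
eef_rot: [-0.138, 3.136, -0.003]
force: [-0.3, 0.7, 7.2]
finger_gap: 0.327
grasp_force: 58.5
```

>>> send_rows --targets '[[[0,0,-0.01],[0,0,0],0.02],[[0,0,-0.03],[0,0,0],0.02],[[0,0,-0.035],[0,0,0],0.02],[[0,0,-0.035],[0,0,0],0.02],[[0,0,-0.02],[0,0,0],0.02],[[0,0,0],[0,0,0],0.02],[[0,0,0],[0,0,0],0.02]]'

```text
clock: 19.1
position: [431.5, -238.9, 166.6]
eef_rot: [-0.138, 3.136, -0.003]
force: [1.4, 0.0, -1.6]
finger_gap: 0.327
grasp_force: 59.3
```

```bash
python3 go.py 592,28,120
```

```text
19.1 [ 431.51344977 -238.92617429  166.61859922] [-0.67  0.25 -0.29  1.03  0.   -0.76] 0.3267283689526966 [[-0.996, -0.088], [-0.088, 0.996]]
to go tool mm [-183.13737905  251.94760201   46.49640153]
```

>>> send_rows --targets '[[[-0.0229,0.0315,0],[0,0,0],0.02],[[-0.0229,0.0315,0],[0,0,0],0.02],[[-0.0229,0.0315,0],[0,0,0],0.02],[[-0.0229,0.0315,0],[0,0,0],0.02],[[-0.0229,0.0315,0],[0,0,0],0.02],[[-0.0229,0.0315,0],[0,0,0],0.02],[[-0.0229,0.0315,0],[0,0,0],0.02],[[-0.0229,0.0315,0],[0,0,0],0.02],[[0,0,0],[0,0,0],0.02]]'

```text
clock: 19.85
position: [593.2, 33.6, 163.6]
eef_rot: [0.144, -3.138, -0.002]
force: [-0.7, -0.0, -0.3]
finger_gap: 0.33
grasp_force: 59.5
```

>>> send_rows --targets '[[[0,0,0.02],[0,0,0],0.02],[[0,0,0.02],[0,0,0],0.02],[[0,0,0.005],[0,0,0],0.02],[[0,0,0],[0,0,0],0.02],[[0,0,0],[0,0,0],0.02]]'

```text
clock: 20.27
position: [591.1, 28.4, 120.3]
eef_rot: [0.137, -3.138, -0.0]
force: [1.0, 0.3, 0.3]
finger_gap: 0.328
grasp_force: 59.5
```

```bash
python3 go.py 592,28,66;python3 -c "
from h import *
c=cap('wrist','w11.png');print(proj(c,[592,28,37]),proj(c,[592,28,85+44]),proj(c,[592,28,85]))"
```

```text
20.2667 [591.14617662  28.43807229 120.32689692] [-0.09  0.44 -0.13  1.01  0.   -0.18] 0.32847282118897053 [[-0.996, -0.087], [-0.087, 0.996]]
to go tool mm [-0.8522822  -0.51922526 54.32620612]
[318.44150817 215.44572785] [316.72975863 290.04561387] [317.75353216 245.39414275]
```

View pics/w11.png

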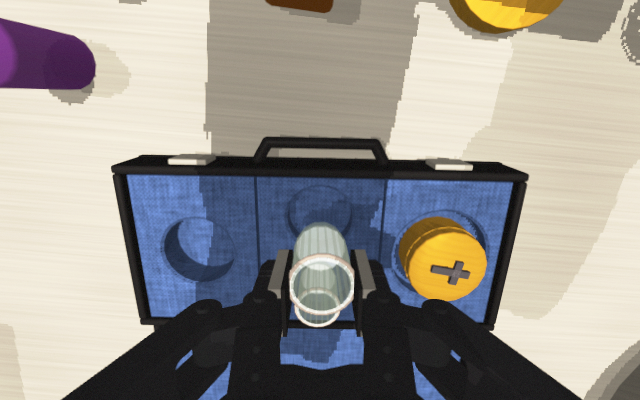

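The cup hangs over the near well, whose rim is centred near (320,217). It is on target, so I lower it.

>>> send_rows --targets '[[[-0.001,-0.0003,0.02],[0,0,0],0.02],[[0,0,0.018],[0,0,0],0.02],[[0,0,0.01],[0,0,0],0.02],[[0,0,0.007],[0,0,0],0.02],[[0,0,0.002],[0,0,0],0.02],[[0,0,0],[0,0,0],0.02],[[0,0,0],[0,0,0],0.02]]'

```text
clock: 20.9
position: [592.8, 28.3, 64.1]
eef_rot: [-0.138, 3.138, -0.0]
force: [0.4, 0.2, -0.5]
finger_gap: 0.327
grasp_force: 59.5
```

>>> send_rows --targets '[[[0,0,0.001],[0,0,0],0.02],[[0,0,0.001],[0,0,0],0.02],[[0,0,0],[0,0,0],0.02],[[0,0,0],[0,0,0],0.02]]'

```text
clock: 21.23
position: [592.5, 28.4, 61.4]
eef_rot: [-0.138, 3.138, -0.0]
force: [-0.1, -0.4, -0.5]
finger_gap: 0.331
grasp_force: 59.5
```

>>> send_rows --targets '[[[0,0,0.001],[0,0,0],0.02],[[0,0,0.001],[0,0,0],0.02],[[0,0,0],[0,0,0],0.02],[[0,0,0],[0,0,0],0.02]]'

```text
clock: 21.57
position: [593.0, 28.3, 60.5]
eef_rot: [-0.138, 3.137, -0.001]
force: [-2.9, -0.8, 15.1]
finger_gap: 0.329
grasp_force: 60.8
```

>>> send_rows --targets '[[[0,0,-0.0012],[0,0,0],0.02],[[0,0,0],[0,0,0],0.03],[[0,0,0],[0,0,0],0.04],[[0,0,0],[0,0,0],0.055],[[0,0,0],[0,0,0],0.06],[[0,0,-0.02],[0,0,0],0.06],[[0,0,-0.035],[0,0,0],0.06],[[0,0,-0.035],[0,0,0],0.06],[[0,0,-0.02],[0,0,0],0.06]]'

```text
clock: 22.32
position: [593.0, 28.3, 173.8]
eef_rot: [-0.138, 3.136, -0.001]
force: [0.4, 0.0, -0.3]
finger_gap: 0.706
grasp_force: 0.0
```

>>> send_rows --targets '[[[0.0289,-0.0209,0],[0,0,0],0.065],[[0.0289,-0.0209,0],[0,0,0],0.065],[[0.0289,-0.0209,0],[0,0,0],0.065],[[0.0289,-0.0209,0],[0,0,0],0.065],[[0.0289,-0.0209,0],[0,0,0],0.065],[[0.0289,-0.0209,0],[0,0,0],0.065],[[0,0,0],[0,0,0],0.065],[[0,0,0],[0,0,0],0.065],[[0,0,0],[0,0,0],0.065]]'

```text
clock: 23.07
position: [431.0, -111.8, 170.6]
eef_rot: [-0.137, 3.138, -0.0]
force: [-0.2, -0.0, 0.6]
finger_gap: 0.761
grasp_force: 0.0
```

```bash
python3 go.py 430.5,-112,52;python3 -c "
from h import *
c=cap('wrist');d=cap('side')
r=lambda a,f:cv2.resize(a,None,fx=f,fy=f,interpolation=cv2.INTER_CUBIC)
im=np.zeros((600,800,3),np.uint8);im[:320,:512]=r(c['pixels'],.8);im[320:600,:560]=r(d['pixels'][140:210,290:430],4)
cv2.imwrite('pics/c12.png',im[:,:,::-1])
print(proj(c,[430.5,-112,102])*.8,proj(c,[430.5,-112,0])*.8)"
```

```text
23.0667 [ 431.0160544  -111.76923772  170.60375013] [-0.44  0.17 -0.39  1.02  0.   -0.52] 0.7605113809075468 [[-0.996, -0.087], [-0.087, 0.996]]
to go tool mm [  0.59766798  -0.1800785  118.60345473]
[255.0383347  176.97240856] [255.65467876 145.62218165]
```

View pics/c12.png

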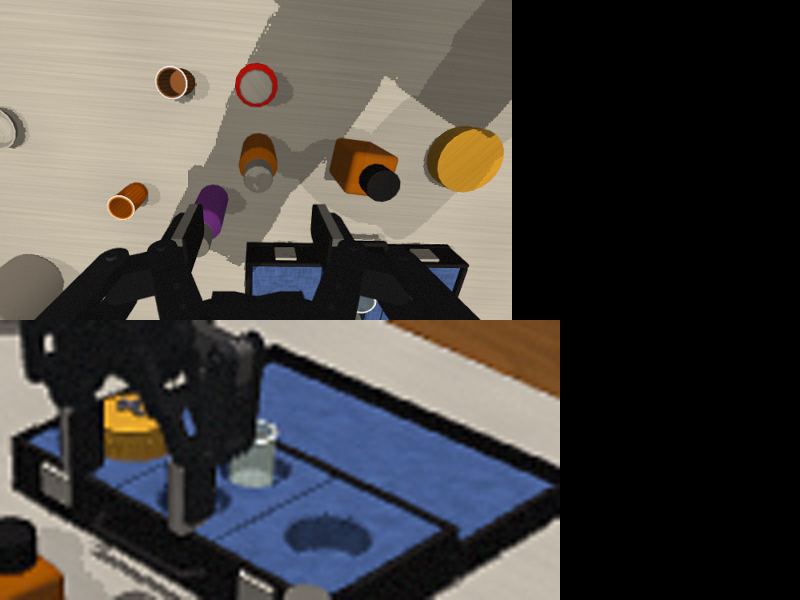

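The flask's cap is at crop (258,177), 2 mm left of the tool centre. The essence bottle (332+) and the purple bottle (212,210) are outside the fingers' sweep.

>>> send_rows --targets '[[[0.0005,0.0015,0.025],[0,0,0],0.065],[[0,0,0.03],[0,0,0],0.065],[[0,0,0.03],[0,0,0],0.065],[[0,0,0.02],[0,0,0],0.065],[[0,0,0.01],[0,0,0],0.065],[[0,0,0.003],[0,0,0],0.065],[[0,0,0],[0,0,0],0.065],[[0,0,0],[0,0,0],0.06]]'

```text
clock: 23.83
position: [430.7, -110.1, 52.9]
eef_rot: [-0.139, 3.138, -0.0]
force: [0.1, -0.4, 0.7]
finger_gap: 0.7
grasp_force: 0.0
```

>>> send_rows --targets '[[[0,0,0],[0,0,0],0.05],[[0,0,0],[0,0,0],0.03],[[0,0,0],[0,0,0],0.03],[[0,0,0],[0,0,0],0.03],[[0,0,0],[0,0,0],0.03],[[0,0,0],[0,0,0],0.03]]'

```text
clock: 24.33
position: [430.7, -110.6, 53.5]
eef_rot: [-0.138, 3.137, -0.001]
force: [-0.6, 0.1, 9.6]
finger_gap: 0.426
grasp_force: 58.9
```

>>> send_rows --targets '[[[0,0,-0.01],[0,0,0],0.03],[[0,0,-0.025],[0,0,0],0.03],[[0,0,-0.03],[0,0,0],0.03],[[0,0,-0.03],[0,0,0],0.03],[[0,0,-0.015],[0,0,0],0.03],[[0,0,0],[0,0,0],0.03],[[0,0,0],[0,0,0],0.03]]'

```text
clock: 24.92
position: [430.3, -110.5, 162.9]
eef_rot: [-0.138, 3.137, -0.001]
force: [-0.6, 0.8, -2.5]
finger_gap: 0.427
grasp_force: 60.5
```

```bash
python3 go.py 626,-58.5,140
```

```text
24.9167 [ 430.34516344 -110.45457523  162.94815583] [-0.44  0.17 -0.41  0.99 -0.   -0.52] 0.4266736238903918 [[-0.996, -0.088], [-0.088, 0.996]]
to go tool mm [-199.4175655    34.63205928   23.23716531]
```

>>> send_rows --targets '[[[-0.0332,0.0058,0],[0,0,0],0.03],[[-0.0332,0.0058,0],[0,0,0],0.03],[[-0.0332,0.0058,0],[0,0,0],0.03],[[-0.0332,0.0058,0],[0,0,0],0.03],[[-0.0332,0.0058,0],[0,0,0],0.03],[[-0.0332,0.0058,0],[0,0,0],0.03],[[0,0,0],[0,0,0],0.03],[[0,0,0],[0,0,0],0.03],[[0,0,0.02],[0,0,0],0.03],[[0,0,0.02],[0,0,0],0.03]]'

```text
clock: 25.75
position: [624.8, -58.3, 121.6]
eef_rot: [-0.138, 3.138, -0.0]
force: [0.0, 0.3, -2.2]
finger_gap: 0.427
grasp_force: 60.6
```

>>> send_rows --targets '[[[0,0,0.01],[0,0,0],0.03],[[0,0,0],[0,0,0],0.03],[[0,0,0],[0,0,0],0.03]]'

```text
clock: 26.0
position: [624.6, -58.3, 112.4]
eef_rot: [0.137, -3.137, -0.0]
force: [0.1, -0.5, -1.4]
finger_gap: 0.423
grasp_force: 60.5
```

```bash
python3 go.py 626,-58.5,70;python3 -c "
from h import *
c=cap('wrist');d=cap('side')
r=lambda a,f:cv2.resize(a,None,fx=f,fy=f,interpolation=cv2.INTER_CUBIC)
im=np.zeros((600,800,3),np.uint8);im[:320,:512]=r(c['pixels'],.8);im[320:600,:560]=r(d['pixels'][140:210,290:430],4)
cv2.imwrite('pics/c13.png',im[:,:,::-1])
print(proj(c,[626,-58.5,37])*.8)"
```

```text
26.0 [624.62788172 -58.29828039 112.36838063] [-0.22  0.5  -0.04  1.03 -0.   -0.31] 0.42311201825626726 [[-0.996, -0.087], [-0.087, 0.996]]
to go tool mm [-1.40101074 -0.33522958 42.36658904]
[254.86418377 176.28119379]
```

View pics/c13.png

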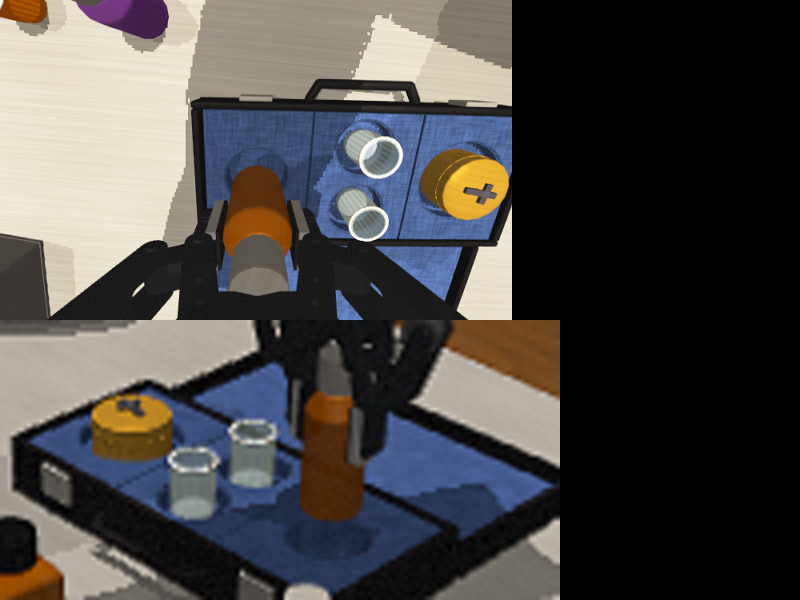

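The box and both cups stand in their wells. The flask is held upright above its well, whose rim is at crop (257,176). I lower it.

>>> send_rows --targets '[[[-0.0014,0,0.015],[0,0,0],0.03],[[0,0,0.012],[0,0,0],0.03],[[0,0,0.01],[0,0,0],0.03],[[0,0,0.005],[0,0,0],0.03],[[0,0,0.002],[0,0,0],0.03],[[0,0,0],[0,0,0],0.03],[[0,0,0],[0,0,0],0.03]]'

```text
clock: 26.68
position: [627.1, -58.1, 69.1]
eef_rot: [-0.138, 3.138, -0.0]
force: [0.1, -0.0, -1.7]
finger_gap: 0.421
grasp_force: 60.5
```

>>> send_rows --targets '[[[0,0,0.001],[0,0,0],0.03],[[0,0,0.001],[0,0,0],0.03],[[0,0,0],[0,0,0],0.03],[[0,0,0],[0,0,0],0.03]]'

```text
clock: 27.02
position: [626.9, -58.1, 66.6]
eef_rot: [-0.138, 3.138, -0.0]
force: [0.1, -0.9, -1.4]
finger_gap: 0.427
grasp_force: 60.6
```

>>> send_rows --targets '[[[0,0,0.001],[0,0,0],0.03],[[0,0,0],[0,0,0],0.03],[[0,0,0],[0,0,0],0.03]]'

```text
clock: 27.27
position: [627.2, -58.1, 66.5]
eef_rot: [-0.138, 3.137, -0.001]
force: [-2.9, 0.5, 9.8]
finger_gap: 0.425
grasp_force: 61.6
```

>>> send_rows --targets '[[[0,0,-0.0008],[0,0,0],0.03],[[0,0,0],[0,0,0],0.04],[[0,0,0],[0,0,0],0.05],[[0,0,0],[0,0,0],0.06],[[0,0,0],[0,0,0],0.06],[[0,0,-0.02],[0,0,0],0.06],[[0,0,-0.035],[0,0,0],0.06],[[0,0,-0.035],[0,0,0],0.06],[[0,0,-0.035],[0,0,0],0.06],[[0,0,-0.02],[0,0,0],0.06]]'

```text
clock: 28.1
position: [627.4, -58.2, 215.1]
eef_rot: [-0.138, 3.135, -0.001]
force: [1.0, 0.8, 0.9]
finger_gap: 0.704
grasp_force: 0.0
```

>>> send_rows --targets '[[[0.03,0,0],[0,0,0],0.06],[[0.03,0,0],[0,0,0],0.06],[[0.03,0,0],[0,0,0],0.06],[[0.03,0,0],[0,0,0],0.06],[[0.03,0,0],[0,0,0],0.06],[[0.03,0,0],[0,0,0],0.06],[[0.03,0,0],[0,0,0],0.06],[[0,0,0],[0,0,0],0.06],[[0,0,0],[0,0,0],0.06]]'

```text
clock: 28.85
position: [416.7, -76.5, 211.7]
eef_rot: [-0.136, 3.138, -0.001]
force: [-0.3, 0.1, -0.3]
finger_gap: 0.702
grasp_force: 0.0
```

```bash
python3 -c "
from h import *
c=cap('top');d=cap('side');s=sensors.get_state();print(s['clock'],s['position'])
r=lambda a,f:cv2.resize(a,None,fx=f,fy=f,interpolation=cv2.INTER_CUBIC)
im=np.zeros((600,800,3),np.uint8);im[:320,:560]=r(c['pixels'][110:190,245:385],4);im[320:600,:720]=r(d['pixels'][130:200,270:450],4)
cv2.imwrite('pics/c14.png',im[:,:,::-1])"
```

```text
28.95 [418.27778137 -76.625323   211.50657727]
```

View pics/c14.png

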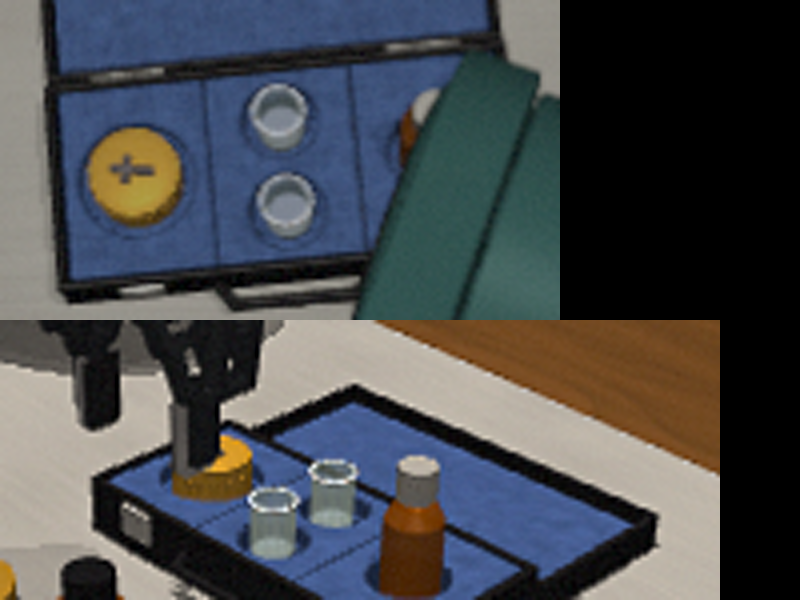

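All four pieces stand upright in their wells: the box at (134,175), the cups at (278,115) and (286,205), and the flask at (410,525). The clearance in each well is smaller than the 12 mm tolerance.

```bash
python3 -c "
from workcell import job
print(job.job_done())"
```

```text
the job is handed in; nothing more can be done
None
```

The flask, wafer box and both cups stand upright in their own wells, the look-alikes were never touched, and the job was handed in at about 29 s; no verdict was returned.

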